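Put the profile stubs back in their sample trays

TASK

Some of the three steel stubs are standing in the wrong trays: get each one standing upright in the middle of the tray whose fixed sample matches its profile (one may already be right). The offcut lying in the spare tray is scrap: push it through the sprung flap into the scrap bin, which frees the spare tray for the exchange; it must be empty at the end. Keep the stubs upright and never set one on the bare bench.

Things in the scene. Friction and masses are not known exactly. Their poses are not given: they have to be found in the camera images.
- stub_round: Short cut of round tube, 48 outside diameter, 4 wall. Stands on end, 45 tall, bare steel, open right through, about 0.2 kg; origin at the centre of its underside, z up its length. Sizes in mm.
- stub_square: Short cut of square tube, 45 x 45 outside, 5 wall, sides along its x and y. Stands on end, 45 tall, bare steel, open right through, about 0.23 kg; origin at the centre of its underside, z up its length. Sizes in mm.
- stub_channel: Short cut of U-channel: web 50 wide along its y, flanges 40 deep along its x (outer faces at y = -25 and +25, open side to +x), 8 thick. Best gripped across the flanges (50). Stands on end, 45 tall, bare steel, open right through, about 0.3 kg; origin at the centre of its underside, z up its length. The origin is the middle of the 40 x 50 outline. Sizes in mm.
- offcut: Scrap piece of solid flat bar, bare steel, 80 long (its x) x 30 wide (its y) x 20 tall, lying flat in the spare tray, about 0.3 kg (up to a quarter more or less); origin at the centre of its underside. Sizes in mm.
- tray_round: Tray for the round tube. Fixed shop-made wooden tray: floor 100 x 100, floor top 8 above the bench, low rim 4 thick rising 6 above that floor; origin at bench level under the middle of the floor. Beyond the rim on its own +x side is a 65 x 70 tab (8 thick) with an 8 thick slice of round tube fixed flat on it, 82 from the tray's middle, showing what belongs here. Sizes in mm.
- tray_square: Tray for the square tube. Fixed shop-made wooden tray: floor 100 x 100, floor top 8 above the bench, low rim 4 thick rising 6 above that floor; origin at bench level under the middle of the floor. Beyond the rim on its own +x side is a 65 x 70 tab (8 thick) with an 8 thick slice of square tube fixed flat on it, 82 from the tray's middle, showing what belongs here. Sizes in mm.
- tray_channel: Tray for the U-channel. Fixed shop-made wooden tray: floor 100 x 100, floor top 8 above the bench, low rim 4 thick rising 6 above that floor; origin at bench level under the middle of the floor. Beyond the rim on its own +x side is a 65 x 70 tab (8 thick) with an 8 thick slice of U-channel fixed flat on it, 82 from the tray's middle, showing what belongs here. Sizes in mm.
- tray_spare: Spare tray: the one without a tab or sample. Fixed shop-made wooden tray: floor 100 x 100, floor top 8 above the bench, low rim 4 thick rising 6 above that floor; origin at bench level under the middle of the floor.  Sizes in mm.
- scrap_bin: Fixed grey sheet-metal scrap bin, outside 130 x 130, 160 tall, walls 4, inside 122 x 122; origin at bench level under its centre. The mouth is closed, 3 below the rim, by a sprung flap hinged along the bin's own +x side (dark hinge rod on that rim). Press the offcut in with its long side along the bin's y, fingers closing along the bin's x. Sizes in mm.
- flap (a joint): Angle of the bin's aluminium flap, 114 x 116 mm, in rad: 0 shut, up to 1.35 swung down into the bin. The offcut's weight alone will not open it: press down with 5 to 20 N until the fingertips are some 40 mm below the rim, then let go with the fingers only about 20 mm wider than the piece; it slides off the flap to the bottom.
There are look-alikes about, which are no part of the job. Leave any red or turquoise look-alike of the offcut alone. Leave any red look-alike of the stub_square alone.

How it is judged:
At the end, for the whole second after the job is handed in: Each stub stands upright (within 0.1 rad) on the floor of the tray with its own profile's sample, its centre within 15 mm of the tray's middle; the offcut lies inside the scrap bin below the flap; all at rest and released (horizontal distance between stub_round and tray_round below 0.015 m and z of stub_round in the frame of tray_round between 0.005 and 0.012 m and angle between each of stub_round, stub_square, stub_channel's own z axis and vertical below 0.1 rad and linear speed of each of stub_round, stub_square, stub_channel, offcut below 0.02 m/s and horizontal distance between stub_square and tray_square below 0.015 m and z of stub_square in the frame of tray_square between 0.005 and 0.012 m and horizontal distance between stub_channel and tray_channel below 0.015 m and z of stub_channel in the frame of tray_channel between 0.005 and 0.012 m and x of offcut in the frame of scrap_bin between -0.062 and 0.062 m and y of offcut in the frame of scrap_bin between -0.062 and 0.062 m and height (world z) of offcut below 0.09 m); the robot touches nothing.
It fails at once if the round stub is set on the bare bench or knocked over (height (world z) of stub_round below 0.004 m or angle between stub_round's own z axis and vertical above 0.7 rad).
It fails at once if the square stub is set on the bare bench or knocked over (height (world z) of stub_square below 0.004 m or angle between stub_square's own z axis and vertical above 0.7 rad).
It fails at once if the channel stub is set on the bare bench or knocked over (height (world z) of stub_channel below 0.004 m or angle between stub_channel's own z axis and vertical above 0.7 rad).
It also fails if it takes over 115 s, if anything falls off the work surface, if the arm or the gripper's body presses on something with over 40 N, if the wrist force passes 120 N, or if a joint passes its speed limit or range.

ROBOT

A 6-joint arm with a two-finger parallel gripper is mounted at the origin on the work surface. World frame = base frame: x ahead of the robot, y to its left, z up, the work surface at z = 0. Lengths are in m, angles in rad, forces in N, time in s.
With the tool pointing down it reaches from about 0.25 to 0.725 m from the base axis. Payload 4 kg.
Tool frame: the origin (TCP) lies at the very end of the fingers, on their centre line; the grasp point (between the pads) lies 19 mm behind it; z points along the fingers, y is the line along which they close (so a half turn about z gives the same grasp; the last joint's range is limited). The gripper opens to 85 mm and grips with 20 to 120 N. Pads are 22 mm wide; open, the fingers measure 114 mm over their backs; the gripper's body (76 mm by 85 mm) begins 54 mm behind the grasp point. The pads swing forward as they close: fully open they stand 13 mm farther back than shut.
Start: joints at [1.307, 0.241, 0.005, 1.335, 0, 1.571], TCP at [0.13, 0.483, 0.231] pointing down, gripper open.
Joint ranges: [-2.72, 2.72], [-1.05, 1.87], [-1.09, 1.28], [-1.99, 2.15], [-1.42, 1.44], [-3.14, 3.14]. Speed limits (rad/s): [2.79, 2.79, 3.14, 3.14, 3.14, 3.14].

INTERFACE

Orientations are given as a unit quaternion [x, y, z, w].
In Python, from workcell import bot, vision, workorder gives the robot as it stands.
- The arm moves only by the shell command python3 -m creep 'ROWS' [OPENING]. ROWS is JSON, a list of rows, each a list of 2 entries, a list of its own where there are three numbers: the shift along the tool's x, y, z in mm, then the turn, a rotation vector about the tool's x, y, z in rad. In form: [[[dx, dy, dz], [wx, wy, wz]], ...]. A call has 1 to 12 rows; each row shifts and turns the commanded pose from where the row before left it, along the tool's axes as they then stand; what a row does not reach is not made up. A row lasts 1/8 s, in which the tool goes at most 62.5 mm and 10.7 degrees, less where a joint would pass 70% of its speed; a pose out of reach is approached as far as the arm can. A call is refused whole if a number of a shift passes 62.5 or a number of a turn 0.188, either way. A call with a gripper value outside its range is refused whole. OPENING is the finger opening in mm, from 0 to 85.4, set as the call begins (- or left out, the last holds). The fingers move at their own pace and stop on an object; the grip force is fixed at half the most. Time passes only in rows, so rows that do not move let the fingers close. It gives the time, the measured TCP pose, the force, the opening and the grip force at its end, in the units of the state.
- bot.get_obs(): the state, without advancing time (a new reading comes with each control period).
- vision.camera(name): name is "scene" or "top" or "wrist"; returns a dict with "image" (420x560x3 uint8, blue, green, red), "z_map" (420x560 float32, m along the optical axis (not along the pixel's ray), 0 where there is no reading), "K" (3x3 intrinsics, pixels), "rvec" (rotation vector, rad) and "tvec" (3), from world to camera coordinates, as OpenCV has them; the wrist camera has in their place "tool_from_camera" (4x4, takes a point from camera to tool coordinates, whose origin is the TCP and whose axes are the flange's). Camera axes: x right, y down, z forward; pixel columns grow to the right and rows downward; lengths in m; the calibration is good to about 2 mm. A picture is of the moment at which its call begins: read the wrist's pose just before it.
- workorder.job_done(): hands the job in; it is judged then, once.
Trained networks look in a picture, given as the dict that the camera call returned (one of the last four; its "shot" number tells which), for a name from the list of things; names that differ only in an ending like _2 or _b are one class to them, and where a whole thing is asked for, a point or a joint stands for the part that bears it (a point fixed in the world has none). Each returns a list of dicts, best first, with "score" (0 to 1); they miss things now and then, are a little off and sometimes report something else, mostly with a low value. They report only what shows in the picture. A call takes as long as a camera call. They do not tell look-alikes from the thing itself.
- vision.spot_in(picture, query): "position" ([column, row] in pixels, amid what is visible of it).
- vision.place_of(picture, query): "position" ([column, row] in pixels: a listed point, or the origin of a listed thing).
The state is a dict: "clock": time; "joint_pos": joint angles; "joint_vel": joint speeds; "tau": joint torques, N m; "eef_pos": TCP position; "tool_rot": TCP orientation; "ft_force": force on the tool from outside, world axes, zero at the start; "ft_torque": the same for the moment, N m; "grip_width": finger opening in m; "grasp_force": force on a finger pad.
Only numpy, scipy, OpenCV 4.12 (cv2) and the standard library are available. Lean on these libraries where they do the work, as an engineer would, in place of code of your own. Each camera call takes 0.05 s, during which the arm holds its last target. There are 200 camera calls.

## Working session

There is one attempt and no reset: what is moved stays moved. The work goes in short steps, Python scripts to look and compute and a shell command to move; the robot and the scene stay as the last step left them, time stands still between calls to the robot, and variables do not carry over. Pictures are saved under pics/ and viewed, at most 14 in all, crops included, and the job is handed in when it is done.

```bash
ls; mkdir -p pics
cat > h.py <<'E'
import numpy as np, cv2
from workcell import bot, vision, workorder
from scipy.spatial.transform import Rotation as R
def world(p, u, v, z=None, zplane=None):
    K=p["K"]; ray=np.linalg.inv(K)@[u,v,1]
    Rm=cv2.Rodrigues(np.array(p["rvec"],float))[0]; t=np.array(p["tvec"],float).ravel()
    if zplane is not None:
        c=-Rm.T@t; d=Rm.T@ray; return c+d*(zplane-c[2])/d[2]
    z=p["z_map"][int(round(v)),int(round(u))] if z is None else z
    return Rm.T@(ray*z-t)
E
python3 - <<'E'
from h import *
for n in ("top","scene"):
    p=vision.camera(n); cv2.imwrite(f"pics/{n}1.png",p["image"])
    if n=="top":
        for q in "stub_round stub_square stub_channel offcut tray_round tray_square tray_channel tray_spare scrap_bin".split():
            for r in vision.spot_in(p,q)[:4]:
                u,v=r["position"]; print(q,round(r["score"],2),np.round([u,v]),world(p,u,v).round(3))
    print(np.round(p["K"],0).tolist(),p["rvec"],p["tvec"])
print(bot.get_obs())
E
```

```text
pics
stub_square 0.77 [187. 223.] [0.548 0.211 0.047]
stub_square 0.48 [186. 262.] [0.451 0.222 0.003]
stub_square 0.25 [190. 204.] [0.601 0.214 0.006]
offcut 0.85 [397. 186.] [ 0.646 -0.328  0.021]
offcut 0.74 [351. 170.] [ 0.687 -0.208  0.023]
offcut 0.57 [355. 216.] [ 0.566 -0.215  0.03 ]
tray_round 0.83 [232. 225.] [0.546 0.102 0.007]
tray_round 0.59 [304. 235.] [ 0.521 -0.087  0.005]
tray_square 0.85 [303. 236.] [ 0.516 -0.083  0.008]
tray_square 0.61 [308. 248.] [ 0.484 -0.094  0.052]
tray_channel 0.91 [186. 205.] [0.597 0.219 0.027]
tray_spare 0.61 [346. 222.] [ 0.553 -0.196  0.013]
scrap_bin 0.92 [110. 263.] [0.448 0.359 0.157]
[[432.0, 0.0, 273.0], [0.0, 432.0, 217.0], [0.0, 0.0, 1.0]] [ 2.15268613 -2.15844635  0.11043427] [-0.0034859   0.5639493   1.07098951]
[[490.0, 0.0, 276.0], [0.0, 490.0, 206.0], [0.0, 0.0, 1.0]] [ 2.07900302  0.5955874  -0.28888261] [-0.4961694  -0.08405904  1.36541833]
{'clock': 0.55, 'joint_pos': array([ 1.30698514e+00,  2.40611589e-01,  4.96680057e-03,  1.33519322e+00,
       -1.85707758e-05,  1.57076808e+00]), 'joint_vel': array([ 3.52568494e-04, -9.57600276e-04,  1.86816530e-03,  6.01928917e-04,
        1.26189013e-04, -7.06292511e-05]), 'tau': array([-2.16647572e-05, -3.71917284e+01,  2.52520609e+01,  1.94663000e-03,
        1.21647750e-05,  1.94290109e-06]), 'eef_pos': array([0.13038264, 0.48268649, 0.23128797]), 'tool_rot': array([ 1.31509417e-01,  9.91314921e-01, -2.18815182e-05,  6.46330780e-06]), 'ft_force': array([ 0.15005598,  0.28807162, -0.25685461]), 'ft_torque': array([-0.03919688, -0.01816706, -0.07645419]), 'grasp_force': 0.0, 'grip_width': 0.08567509890793415}
```

View pics/top1.png

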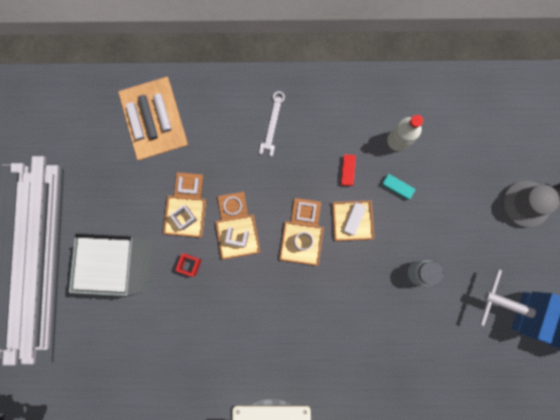

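View pics/scene1.png

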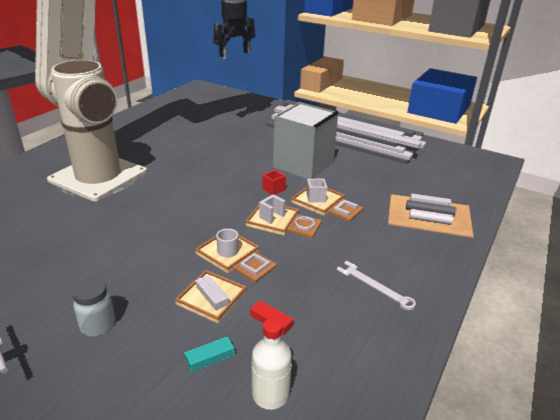

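The spare tray (353,220) holds the grey offcut at (356,218). The offcut look-alikes are red (348,170) and turquoise (398,187). The square stub is at (183,216) in the channel tray, and its red look-alike is at (188,265). The channel stub is at (237,237) in the round tray, and the round stub is at (302,242) in the square tray. The bin is at (101,266). All three stubs are misplaced, so this is a 3-cycle.

```bash
cat > m.py <<'E'
from h import *
p=vision.camera("top"); im=p["image"]; z=p["z_map"]; K=p["K"]
Rm=cv2.Rodrigues(np.array(p["rvec"],float))[0]; t=np.array(p["tvec"],float).ravel()
vv,uu=np.mgrid[:420,:560]; ray=np.stack([uu,vv,np.ones_like(uu)],-1)@np.linalg.inv(K).T
W=(ray*z[...,None]-t)@Rm
def rect(mask,zp=None):
    if zp is None: P=W[mask][:,:2]
    else:
        c=-Rm.T@t; d=ray[mask]@Rm; P=(c+d*((zp-c[2])/d[:,2])[:,None])[:,:2]
    r=cv2.minAreaRect((P*1000).astype(np.float32)); b=cv2.boxPoints(r)
    e=max(b[1]-b[0],b[2]-b[1],key=np.linalg.norm)
    return np.round(r[0],1),np.round(r[1],1),"long axis deg",round(float(np.degrees(np.arctan2(e[1],e[0]))),1),len(P)
def near(u,v,r): return (abs(uu-u)<r)&(abs(vv-v)<r)
hsv=cv2.cvtColor(im,cv2.COLOR_BGR2HSV)
print("z offcut/tops", W[218,356],W[242,302])
for n,u,v in (("ch",185,217),("rd",237,237),("sq",301,243),("sp",353,220)):
    m=near(u,v,26)
    wood=m&(hsv[...,0]<30)&(hsv[...,1]>60)&(hsv[...,2]>140)
    k,l,s,_=cv2.connectedComponentsWithStats(wood.astype(np.uint8)); i=1+np.argmax(s[1:,4])
    print("tray",n,rect(l==i,0.011))
    g=m&(W[...,2]>(0.02 if n=="sp" else 0.035)); print("  thing",rect(g), W[g][:,2].max())
    s=m&(hsv[...,1]<50)&(hsv[...,2]>130); 
    print("  grey",rect(s,0.028 if n=="sp" else .053))
print("bin",rect(near(101,266,45)&(W[...,2]>.14)))
for q in "tray_round tray_square tray_channel tray_spare stub_round stub_square stub_channel offcut scrap_bin".split():
    for r in vision.place_of(p,q)[:3]:
        u,v=r["position"]; print(q,round(r["score"],2),np.round([u,v]),world(p,u,v,zplane=0.008).round(3))
a=cv2.resize(im[170:310,60:390],None,fx=2.4,fy=2.4,interpolation=cv2.INTER_CUBIC); cv2.imwrite("pics/crop1.png",a)
E
python3 m.py
```

```text
z offcut/tops [ 0.56128835 -0.21814054  0.02654285] [ 0.50140533 -0.08053409  0.00597455]
tray ch (array([577.9, 225.2]), array([102.6, 116.9]), 'long axis deg', -4.9, 1192)
  thing (array([496.9, 121.2]), array([301.1,  55. ]), 'long axis deg', 56.4, 203) 1.128756427693593
  grey (array([586.5, 215.2]), array([84.1, 88.1]), 'long axis deg', -56.0, 266)
tray rd (array([525.7,  87.9]), array([121.7, 101.4]), 'long axis deg', 10.0, 1368)
  thing (array([493. ,  40.9]), array([157.6,  49.6]), 'long axis deg', 64.4, 179) 1.128756427693593
  grey (array([532. ,  84.8]), array([57. , 85.1]), 'long axis deg', -1.6, 238)
tray sq (array([508.3, -80.8]), array([101.9, 121.1]), 'long axis deg', -8.4, 1295)
  thing (array([485.9, -54.4]), array([ 46.8, 111.5]), 'long axis deg', -58.1, 114) 1.128756427693593
  grey (array([521.6, -84. ]), array([82. , 65.8]), 'long axis deg', 19.0, 181)
tray sp (array([ 557.9, -213.5]), array([102.5, 102.1]), 'long axis deg', 1.9, 1087)
  thing (array([ 510.1, -133.9]), array([ 89.1, 268.5]), 'long axis deg', -48.0, 384) 1.128756427693593
  grey (array([ 562.6, -214.7]), array([33.8, 88.5]), 'long axis deg', -22.4, 418)
bin (array([437.2, 213.8]), array([466. , 132.2]), 'long axis deg', 87.0, 3528)
tray_round 0.67 [234. 240.] [0.506 0.095 0.008]
tray_channel 0.71 [189. 217.] [0.568 0.216 0.008]
tray_spare 0.67 [352. 223.] [ 0.551 -0.212  0.008]
stub_round 0.69 [305. 244.] [ 0.496 -0.088  0.008]
stub_square 0.87 [185. 218.] [0.566 0.224 0.008]
stub_square 0.73 [192. 264.] [0.444 0.205 0.008]
stub_channel 0.7 [237. 237.] [0.515 0.089 0.008]
offcut 0.89 [346. 170.] [ 0.691 -0.199  0.008]
offcut 0.89 [398. 187.] [ 0.646 -0.332  0.008]
offcut 0.66 [356. 218.] [ 0.563 -0.221  0.008]
scrap_bin 0.74 [129. 267.] [0.439 0.369 0.008]
```

View pics/crop1.png

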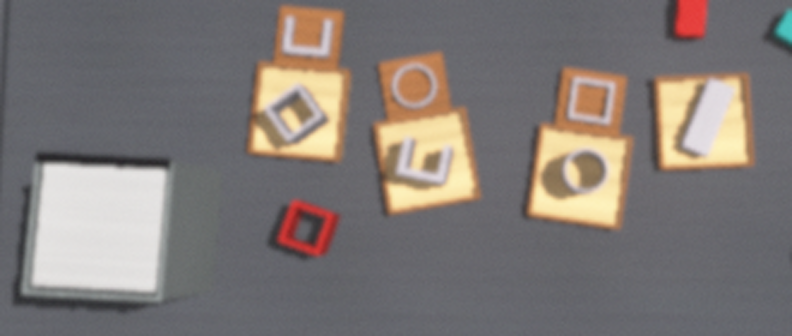

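Before the first reach, the offcut candidates are:
- grey at (356,218)
- red at (348,170)
- turquoise at (398,187)

I choose the grey one in the tabless tray; the crop confirms it. The moves start with a hover above it.

```bash
python3 -m creep '[[[-37.5,-35,0],[0,0,0]],[[-37.5,-35,0],[0,0,0]],[[-37.5,-35,0],[0,0,0]],[[-37.5,-35,0],[0,0,0]],[[-37.5,-35,0],[0,0,0]],[[-37.5,-35,0],[0,0,0]],[[-37.5,-35,0],[0,0,0]],[[-37.5,-35,0],[0,0,0]]]' 50
python3 -m creep '[[[-37.5,-35,0],[0,0,0]],[[-37.5,-35,0],[0,0,0]],[[-37.5,-35,0],[0,0,0]],[[-37.5,-35,0],[0,0,0]],[[-37.5,-35,0],[0,0,0]],[[-37.5,-35,0],[0,0,0]],[[-37,-35,0],[0,0,0.065]],[[-37,-35,0],[0,0,0.063]],[[0,0,0],[0,0,0]]]'
cat >> h.py <<'E'
def wcam():
    o=bot.get_obs(); p=vision.camera("wrist"); T=np.eye(4); T[:3,:3]=R.from_quat(o["tool_rot"]).as_matrix(); T[:3,3]=o["eef_pos"]
    M=np.linalg.inv(T@p["tool_from_camera"]); p["rvec"]=cv2.Rodrigues(M[:3,:3])[0]; p["tvec"]=M[:3,3]; return p
def to(x,y,z,yaw=None):
    "world target (mm), yaw of tool y in deg -> shift in tool axes (mm), then turn about tool z"
    o=bot.get_obs(); r=R.from_quat(o["tool_rot"]); M=r.as_matrix(); e=o["eef_pos"]*1000
    cy=np.degrees(np.arctan2(M[1,1],M[0,1])); d=M.T@(np.array([x,y,z])-e)
    print("now",e.round(1),"yaw",cy.round(1),"j",o["joint_pos"].round(2),"F",o["ft_force"].round(1),"w",round(o["grip_width"]*1000,1),"t",o["clock"])
    print("shift",d.round(1),"turn", None if yaw is None else [round(float(np.radians(-(((yaw+k-cy)+180)%360-180))),3) for k in (0,180)],"tilt",(M.T@np.cross(M[:,2],[0,0,-1])).round(4))
def worldmap(p):
    Rm=cv2.Rodrigues(np.array(p["rvec"],float))[0]; t=np.array(p["tvec"],float).ravel(); h,w=p["z_map"].shape
    vv,uu=np.mgrid[:h,:w]; ray=np.stack([uu,vv,np.ones_like(uu)],-1)@np.linalg.inv(p["K"]).T
    W=(ray*p["z_map"][...,None]-t)@Rm; W[p["z_map"]<=0]=np.nan; return W
def rect(P):
    r=cv2.minAreaRect((np.asarray(P)[:,:2]*1000).astype(np.float32)); b=cv2.boxPoints(r); e=max(b[1]-b[0],b[2]-b[1],key=np.linalg.norm)
    return np.round(r[0],1),np.round(r[1],1),"long deg",round(float(np.degrees(np.arctan2(e[1],e[0]))),1),len(P)
E
python3 - <<'E'
from h import *
to(562.6,-214.7,11,67.6)
p=wcam(); cv2.imwrite("pics/w1.png",p["image"]); W=worldmap(p); np.savez("w1.npz",W=W,im=p["image"])
for u,v in ((280,210),(100,100),(460,100),(280,300),(280,60)): print(u,v,W[v,u].round(3))
E
```

```text
clock: 2.05
eef_pos: [0.3478, 0.1327, 0.2316]
tool_rot: [0.131, 0.991, 0.0, 0.001]
ft_force: [0.7, -0.5, 0.1]
grip_width: 0.0501
grasp_force: 0.0
clock: 3.18
eef_pos: [0.5606, -0.2188, 0.2297]
tool_rot: [0.197, 0.98, -0.0, -0.0]
ft_force: [0.5, 0.4, -0.1]
grip_width: 0.0496
grasp_force: 0.0
now [ 560.6 -218.8  229.7] yaw 67.3 j [-0.37  0.45  0.3   1.42 -0.    0.02] F [ 0.5  0.4 -0.1] w 49.6 t 3.175
shift [ -0.5   4.7 218.6] turn [-0.005, 3.137] tilt [-0.0005 -0.0009  0.    ]
280 210 [ 0.588 -0.225  0.027]
100 100 [ 0.409 -0.355  0.007]
460 100 [ 0.556 -0.003  0.   ]
280 300 [ 0.707 -0.274  0.002]
280 60 [ 0.446 -0.166  0.001]
```

View pics/w1.png

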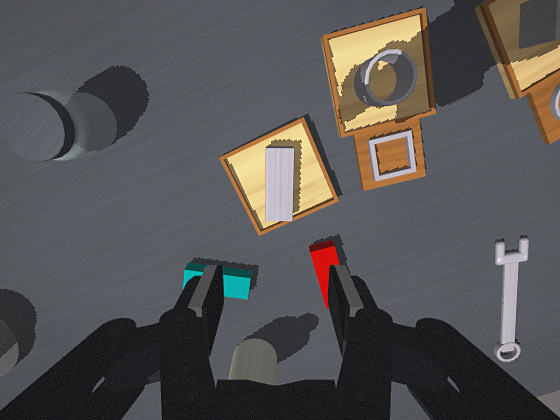

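The wrist view shows the offcut at (280,183) in the spare tray and the round stub at (388,78) in the square tray, with the square sample at (393,156). The turquoise and red look-alikes are under the fingers.

```bash
cat > meas.py <<'E'
from h import *
def tray(W,im,cx,cy,r=85):
    "tray: light floor + rim, restricted in world around (cx,cy) mm; rim outline 108x108"
    hsv=cv2.cvtColor(im,cv2.COLOR_BGR2HSV); X=W*1000
    near=(np.hypot(X[...,0]-cx,X[...,1]-cy)<r)
    floor=near&(hsv[...,0]>17)&(hsv[...,0]<32)&(hsv[...,1]>50)&(X[...,2]<20)
    rim=near&(X[...,2]<20)&(hsv[...,0]<17)&(hsv[...,1]>90)
    k,l,s,_=cv2.connectedComponentsWithStats(floor.astype(np.uint8))
    print(" floor",rect(W[floor&np.isin(l,[i for i in range(1,k) if s[i,4]>15])]))
    return hsv,near
def thing(W,im,cx,cy,lo,hi,r=50):
    X=W*1000; m=(np.hypot(X[...,0]-cx,X[...,1]-cy)<r)&(X[...,2]>lo)&(X[...,2]<hi)
    k,l,s,_=cv2.connectedComponentsWithStats(m.astype(np.uint8)); 
    ok=np.isin(l,[i for i in range(1,k) if s[i,4]>25])
    print(" thing",rect(W[ok]),"z med",np.median(X[ok][:,2]).round(1))
E
python3 - <<'E'
from meas import *
d=np.load("w1.npz"); W,im=d["W"],d["im"]
print("spare"); tray(W,im,556,-214); thing(W,im,562,-215,22,34)
print("square"); tray(W,im,502,-81); thing(W,im,505,-84,45,60)
E
```

```text
spare
 floor (array([ 558.9, -212.9]), array([91.7, 92.2]), 'long deg', -87.7, 4291)
 thing (array([ 561.4, -214.9]), array([30. , 79.5]), 'long deg', -23.3, 2093) z med 28.6
square
 floor (array([498.2, -80.4]), array([96.8, 95. ]), 'long deg', 81.3, 6109)
 thing (array([503.6, -83. ]), array([46.9, 46.7]), 'long deg', 66.5, 984) z med 53.1
```

```bash
python3 -m creep '[[[0.8,3.9,20],[0,0,0.01]],[[0,0,45],[0,0,0]],[[0,0,45],[0,0,0]],[[0,0,45],[0,0,0]],[[0,0,30],[0,0,0]],[[0,0,20],[0,0,0]],[[0,0,13],[0,0,0]],[[0,0,0],[0,0,0]]]'
python3 -m creep '[[[0,0,0],[0,0,0]],[[0,0,0],[0,0,0]],[[0,0,0],[0,0,0]]]' 20
python3 -m creep '[[[0,0,-10],[0,0,0]],[[0,0,-40],[0,0,0]],[[0,0,-50],[0,0,0]],[[0,0,-50],[0,0,0]],[[0,0,-50],[0,0,0]],[[0,0,-20],[0,0,0]],[[0,0,0],[0,0,0]]]'
python3 - <<'E'
from h import *
p=vision.camera("top"); W=worldmap(p); X=W*1000
m=(np.hypot(X[...,0]-445,X[...,1]-360)<120)&(X[...,2]>140)&(X[...,2]<175); print("bin",rect(W[m]),np.nanmedian(X[m][:,2]))
to(440,360,260,0)
E
```

```text
clock: 4.22
eef_pos: [0.5598, -0.2109, 0.0129]
tool_rot: [0.199, 0.98, 0.0, -0.001]
ft_force: [-0.7, 0.5, 0.5]
grip_width: 0.0501
grasp_force: 0.0
clock: 4.6
eef_pos: [0.5609, -0.2126, 0.015]
tool_rot: [0.2, 0.98, -0.001, 0.001]
ft_force: [-3.5, -0.1, 6.3]
grip_width: 0.0279
grasp_force: 61.8
clock: 5.48
eef_pos: [0.5618, -0.212, 0.2358]
tool_rot: [0.199, 0.98, -0.0, 0.003]
ft_force: [0.0, -0.4, -2.7]
grip_width: 0.0286
grasp_force: 60.8
bin (array([446. , 379.7]), array([132. , 132.2]), 'long deg', -3.1, 3501) 158.03435794830918
now [ 560.8 -211.7  233.6] yaw 67.0 j [-0.36  0.44  0.3   1.43  0.    0.04] F [ 0.8 -0.6 -3. ] w 28.2 t 5.525
shift [334.6 479.  -26.6] turn [1.169, -1.972] tilt [0.0004 0.0012 0.    ]
```

Offcut gripped (28 mm opening, 61 N). Next I carry it over the bin, which is at (446,380) with yaw -3° and its rim at 158 mm.

```bash
python3 -m creep '[[[28,41.6,0],[0,0,0]],[[28,41.6,0],[0,0,0]],[[28,41.6,0],[0,0,0]],[[28,41.6,0],[0,0,0]],[[28,41.6,0],[0,0,0]],[[28,41.6,0],[0,0,0]],[[28,41.6,0],[0,0,0]],[[28,41.6,0],[0,0,0]],[[28,41.6,0],[0,0,0]],[[28,41.6,0],[0,0,0]],[[28,41.6,0],[0,0,0]],[[28,41.6,0],[0,0,0]]]'
python3 -m creep '[[[0,0,0],[0,0,0.175]],[[0,0,0],[0,0,0.175]],[[0,0,0],[0,0,0.175]],[[0,0,0],[0,0,0.175]],[[0,0,0],[0,0,0.175]],[[0,0,0],[0,0,0.175]],[[0,0,0],[0,0,0.175]],[[0,0,0],[0,0,0]]]'
python3 - <<'E'
from h import *
to(444,379.7,170,-3.1)
E
```

```text
clock: 7.02
eef_pos: [0.445, 0.3799, 0.2308]
tool_rot: [0.199, 0.98, -0.002, -0.001]
ft_force: [1.2, 0.1, -1.9]
grip_width: 0.0286
grasp_force: 60.7
clock: 8.02
eef_pos: [0.4456, 0.3784, 0.231]
tool_rot: [0.726, 0.688, -0.002, -0.0]
ft_force: [0.2, -1.6, -2.4]
grip_width: 0.0286
grasp_force: 60.8
now [445.6 378.4 231. ] yaw -3.1 j [0.7  0.41 0.25 1.41 0.   2.33] F [ 0.2 -1.6 -2.4] w 28.6 t 8.025
shift [ 1.4 -1.5 61. ] turn [0.0, -3.141] tilt [-0.0032  0.0027 -0.    ]
```

```bash
python3 -m creep '[[[1,-1.5,35],[0,0,0]],[[0,0,25],[0,0,0]],[[0,0,8],[0,0,0]],[[0,0,8],[0,0,0]],[[0,0,8],[0,0,0]]]'
python3 -m creep '[[[0,0,7],[0,0,0]],[[0,0,7],[0,0,0]],[[0,0,7],[0,0,0]],[[0,0,7],[0,0,0]],[[0,0,2],[0,0,0]],[[0,0,0],[0,0,0]]]'
```

```text
clock: 8.65
eef_pos: [0.4461, 0.3804, 0.1503]
tool_rot: [0.726, 0.687, 0.001, 0.001]
ft_force: [0.6, -1.6, 1.7]
grip_width: 0.0284
grasp_force: 61.4
clock: 9.4
eef_pos: [0.4441, 0.3798, 0.1186]
tool_rot: [0.726, 0.687, -0.001, -0.0]
ft_force: [-3.6, 0.6, -0.1]
grip_width: 0.0287
grasp_force: 61.3
```

```bash
python3 -m creep '[[[0,0,0],[0,0,0]],[[0,0,0],[0,0,0]],[[0,0,0],[0,0,0]],[[0,0,0],[0,0,0]],[[0,0,0],[0,0,0]],[[0,0,0],[0,0,0]]]' 50
python3 - <<'E'
from h import *
p=wcam(); cv2.imwrite("pics/w2.png",p["image"])
E
```

```text
clock: 10.15
eef_pos: [0.4441, 0.3799, 0.1198]
tool_rot: [0.727, 0.687, -0.001, -0.0]
ft_force: [-6.3, -0.1, 3.5]
grip_width: 0.0498
grasp_force: 3.4
```

View pics/w2.png

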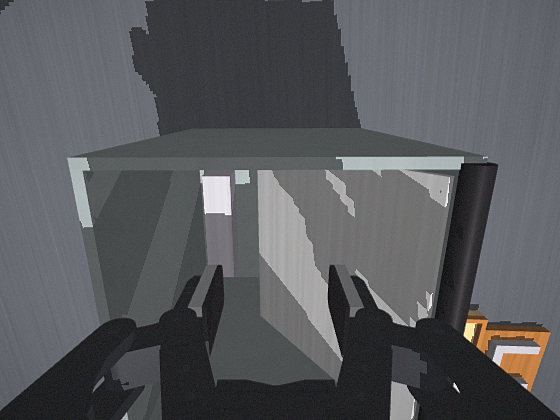

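Run:
```python
from h import *
p=wcam(); W=worldmap(p)
for v in (180,195,208,225,250,270): print(v,[W[v,u].round(3).tolist() for u in (212,222,245)])
```

```text
180 [[0.401, 0.413, 0.035], [0.408, 0.413, 0.035], [0.421, 0.406, 0.004]]
195 [[0.4, 0.402, 0.035], [0.407, 0.402, 0.035], [0.42, 0.394, 0.005]]
208 [[0.399, 0.392, 0.033], [0.406, 0.392, 0.035], [0.419, 0.382, 0.004]]
225 [[0.397, 0.38, 0.035], [0.405, 0.379, 0.034], [0.418, 0.368, 0.005]]
250 [[0.395, 0.359, 0.034], [0.403, 0.359, 0.035], [0.416, 0.345, 0.004]]
270 [[0.417, 0.392, 0.133], [0.42, 0.388, 0.124], [0.415, 0.327, 0.006]]
```

The offcut is on the bin floor (top at 35 mm). Next I retract, then look at the round and channel trays on the way to the round stub.

```bash
python3 -m creep '[[[0,0,-15],[0,0,0]],[[0,0,-20],[0,0,0]],[[0,0,-40],[0,0,0]],[[0,0,-37],[0,0,0]],[[-46,8.5,0],[0,0,0]],[[-46,8.5,0],[0,0,0]],[[-46,8.5,0],[0,0,0]],[[-46,8.5,0],[0,0,0]],[[-46,8.5,0],[0,0,0]],[[0,0,0],[0,0,0]]]'
python3 - <<'E'
from meas import *
p=wcam(); W=worldmap(p); im=p["image"]; cv2.imwrite("pics/w3.png",im); np.savez("w3.npz",W=W,im=im)
print("round"); tray(W,im,518,88); thing(W,im,515,89,45,60)
print("channel"); tray(W,im,568,222); thing(W,im,573,222,45,60)
to(503.6,-83,16,-3.1)
E
```

```text
clock: 11.5
eef_pos: [0.4759, 0.145, 0.2321]
tool_rot: [0.729, 0.685, 0.001, 0.001]
ft_force: [0.5, 0.3, 0.8]
grip_width: 0.0502
grasp_force: 0.0
round
 floor (array([517.8,  89.3]), array([95.2, 97.3]), 'long deg', -81.1, 3655)
 thing (array([515. ,  85.9]), array([51.3, 40.3]), 'long deg', 77.8, 991) z med 53.2
channel
 floor (array([569.7, 206.1]), array([133.2,  91.5]), 'long deg', 84.7, 5433)
 thing (array([565.7, 223.8]), array([45.5, 45.2]), 'long deg', 36.6, 1258) z med 53.4
now [475.7 146.6 232. ] yaw -3.4 j [ 0.3   0.23 -0.    1.33 -0.    1.93] F [-0.6  0.7  0.3] w 49.7 t 11.55
shift [-227.6   41.   216. ] turn [-0.006, 3.136] tilt [ 0.0025 -0.0002  0.    ]
```

View pics/w3.png

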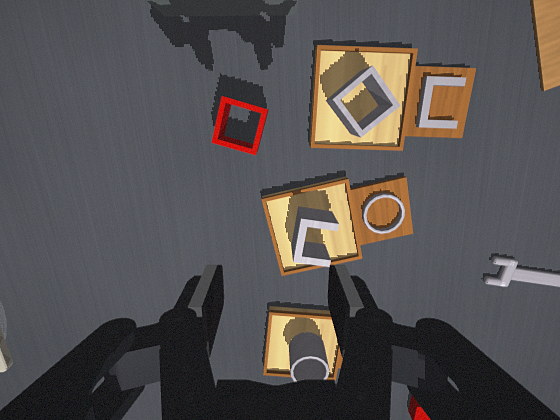

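The wrist view shows the square stub at (365,100) in the channel tray (U sample at (440,103)). The channel stub is at (312,240), open toward world +x, in the round tray (ring sample at (383,212)). The red square tube at (241,125) stays alone.

```bash
python3 - <<'E'
from meas import *
d=np.load("w3.npz"); W,im=d["W"],d["im"]; tray(W,im,568,222,68)
E
python3 -m creep '[[[-45.5,8.2,0],[0,0,0]],[[-45.5,8.2,0],[0,0,0]],[[-45.5,8.2,0],[0,0,0]],[[-45.5,8.2,0],[0,0,0]],[[-45.5,8.2,0],[0,0,0]],[[0,0,30],[0,0,0]],[[0,0,40],[0,0,0]],[[0,0,40],[0,0,0]],[[0,0,0],[0,0,0]]]' 75
python3 - <<'E'
from meas import *
to(503.6,-83,16,-3.1)
E
```

```text
floor (array([571.5, 226.5]), array([92.1, 91.5]), 'long deg', 84.5, 5406)
clock: 12.68
eef_pos: [0.5008, -0.0801, 0.1186]
tool_rot: [0.726, 0.688, -0.002, -0.003]
ft_force: [-1.1, -0.1, 0.5]
grip_width: 0.0751
grasp_force: 0.0
now [500.8 -80.1 118.6] yaw -3.1 j [-0.16  0.34 -0.17  1.07 -0.    1.47] F [-1.1 -0.1  0.5] w 75.1 t 12.675
shift [ -2.7   3.7 102.5] turn [-0.0, 3.141] tilt [-0.0066 -0.0004 -0.    ]
```

```bash
python3 -m creep '[[[-1,2,30],[0,0,0]],[[0,0,40],[0,0,0]],[[0,0,22],[0,0,0]],[[0,0,10],[0,0,0]],[[0,0,0],[0,0,0]],[[0,0,0],[0,0,0]]]'
python3 -m creep '[[[0,0,0],[0,0,0]],[[0,0,0],[0,0,0]],[[0,0,0],[0,0,0]],[[0,0,0],[0,0,0]]]' 38
python3 - <<'E'
from meas import *
to(558.5,-213,16)
E
```

```text
clock: 13.42
eef_pos: [0.5063, -0.0826, 0.0208]
tool_rot: [0.727, 0.687, 0.001, 0.001]
ft_force: [-0.1, 0.4, 0.7]
grip_width: 0.0752
grasp_force: 0.0
clock: 13.92
eef_pos: [0.5054, -0.0826, 0.0207]
tool_rot: [0.727, 0.687, 0.001, 0.001]
ft_force: [-2.3, 0.8, 6.3]
grip_width: 0.0465
grasp_force: 60.9
now [505.4 -82.6  20.7] yaw -3.2 j [-0.16  0.46 -0.28  0.83  0.    1.46] F [-2.3  0.8  6.3] w 46.5 t 13.925
shift [-127.2   60.3    4.8] turn None tilt [ 0.0018  0.0002 -0.    ]
```

```bash
python3 -m creep '[[[0,0,-20],[0,0,0]],[[0,0,-40],[0,0,0]],[[-25.8,12.3,0],[0,0,0]],[[-38,18,0],[0,0,0]],[[-38,18,0],[0,0,0]],[[-25,12,0],[0,0,0]],[[0,0,0],[0,0,0]],[[0,0,30],[0,0,0]],[[0,0,0],[0,0,0]],[[0,0,0],[0,0,0]]]'
python3 - <<'E'
from meas import *
to(558.5,-213,21)
E
```

```text
clock: 15.18
eef_pos: [0.5577, -0.2118, 0.0498]
tool_rot: [0.726, 0.687, -0.0, -0.0]
ft_force: [0.2, -0.7, -1.3]
grip_width: 0.047
grasp_force: 62.2
now [ 557.7 -211.8   49.8] yaw -3.2 j [-0.36  0.56 -0.01  1.    0.    1.26] F [ 0.2 -0.7 -1.3] w 47.0 t 15.175
shift [-1.1  0.9 28.8] turn None tilt [-0.0004 -0.0003  0.    ]
```

```bash
python3 -m creep '[[[0,0,12],[0,0,0]],[[0,0,9],[0,0,0]],[[0,0,5],[0,0,0]],[[0,0,2],[0,0,0]],[[0,0,0],[0,0,0]],[[0,0,0],[0,0,0]]]'
python3 -m creep '[[[0,0,0],[0,0,0]],[[0,0,0],[0,0,0]],[[0,0,0],[0,0,0]]]' 75
python3 -m creep '[[[0,0,-20],[0,0,0]],[[0,0,-45],[0,0,0]],[[0,0,-50],[0,0,0]],[[0,0,-50],[0,0,0]],[[0,0,-40],[0,0,0]],[[0,0,0],[0,0,0]]]'
python3 - <<'E'
from meas import *
p=wcam(); W=worldmap(p); im=p["image"]; cv2.imwrite("pics/w4.png",im)
print("spare"); tray(W,im,558,-213); thing(W,im,558,-212,45,60)
to(565.7,223.8,230,36.6)
E
```

```text
clock: 15.92
eef_pos: [0.5581, -0.2126, 0.0216]
tool_rot: [0.727, 0.687, 0.0, 0.0]
ft_force: [-0.4, -0.0, -1.6]
grip_width: 0.0472
grasp_force: 62.3
clock: 16.3
eef_pos: [0.5581, -0.2126, 0.0217]
tool_rot: [0.727, 0.687, 0.0, 0.0]
ft_force: [0.7, 0.3, 0.0]
grip_width: 0.0747
grasp_force: 0.0
clock: 17.05
eef_pos: [0.5601, -0.2133, 0.2311]
tool_rot: [0.727, 0.687, 0.002, 0.004]
ft_force: [0.2, 0.2, -0.0]
grip_width: 0.0751
grasp_force: 0.0
spare
 floor (array([ 558.6, -213.2]), array([91.7, 91.7]), 'long deg', 2.2, 4892)
 thing (array([ 558.4, -212.5]), array([47.1, 47.1]), 'long deg', 28.9, 662) z med 53.1
now [ 558.9 -212.9  228.4] yaw -3.2 j [-0.36  0.44  0.28  1.41 -0.    1.26] F [-0.1 -0.3  0.4] w 75.0 t 17.1
shift [436.4 -17.6  -2.3] turn [-0.695, 2.447] tilt [0.0043 0.0014 0.    ]
```

Round stub stands centred in the spare tray. Next is the square stub.

```bash
python3 -m creep '[[[48.5,-2,0],[0,0,0]],[[48.5,-2,0],[0,0,0]],[[48.5,-2,0],[0,0,0]],[[48.5,-2,0],[0,0,0]],[[48.5,-2,0],[0,0,0]],[[48.5,-2,0],[0,0,0]],[[48.5,-2,0],[0,0,0]],[[48.5,-2,0],[0,0,0]],[[48.5,-2,0],[0,0,0]],[[0,0,20],[0,0,-0.174]],[[0,0,30],[0,0,-0.174]],[[0,0,30],[0,0,-0.174]]]'
python3 -m creep '[[[0,0,20],[0,0,-0.173]],[[0,0,0],[0,0,0]],[[0,0,0],[0,0,0]]]'
python3 - <<'E'
from meas import *
p=wcam(); W=worldmap(p); im=p["image"]; cv2.imwrite("pics/w5.png",im)
thing(W,im,565.7,223.8,45,60)
to(565.7,223.8,21,36.6)
E
```

```text
clock: 18.6
eef_pos: [0.5631, 0.2243, 0.1435]
tool_rot: [0.522, 0.853, -0.001, -0.001]
ft_force: [0.2, -0.1, -0.5]
grip_width: 0.0752
grasp_force: 0.0
clock: 18.98
eef_pos: [0.5643, 0.2243, 0.1262]
tool_rot: [0.45, 0.893, -0.0, -0.0]
ft_force: [0.9, -0.5, 0.1]
grip_width: 0.0749
grasp_force: 0.0
 thing (array([565.6, 223.7]), array([45.1, 45.9]), 'long deg', -53.6, 2074) z med 53.3
now [564.8 224.5 126.9] yaw 36.5 j [0.38 0.51 0.13 1.19 0.   1.31] F [-0.2  0.3 -0.3] w 75.2 t 19.025
shift [ -1.1   0.2 105.9] turn [-0.002, 3.14] tilt [0.001  0.0003 0.    ]
```

```bash
python3 -m creep '[[[-1,0,30],[0,0,0]],[[0,0,40],[0,0,0]],[[0,0,24],[0,0,0]],[[0,0,12],[0,0,0]],[[0,0,0],[0,0,0]],[[0,0,0],[0,0,0]]]'
python3 -m creep '[[[0,0,0],[0,0,0]],[[0,0,0],[0,0,0]],[[0,0,0],[0,0,0]],[[0,0,0],[0,0,0]]]' 35
python3 -m creep '[[[0,0,-20],[0,0,0]],[[0,0,-40],[0,0,0]],[[0,0,-40],[0,0,0]],[[-29.2,-33.6,0],[0,0,0]],[[-29.2,-33.6,0],[0,0,0]],[[-29.2,-33.6,0],[0,0,0]],[[-29.2,-33.6,0],[0,0,0]],[[-29.2,-33.6,0],[0,0,0]],[[-29.2,-33.6,0],[0,0,0]],[[-29.2,-33.6,0],[0,0,0]],[[0,0,0],[0,0,0]],[[0,0,0],[0,0,0]]]'
python3 - <<'E'
from meas import *
to(498.2,-80.4,21)
E
```

```text
clock: 19.77
eef_pos: [0.5662, 0.224, 0.0219]
tool_rot: [0.449, 0.893, 0.001, 0.001]
ft_force: [0.6, 0.2, -0.5]
grip_width: 0.075
grasp_force: 0.0
clock: 20.27
eef_pos: [0.5658, 0.2239, 0.0216]
tool_rot: [0.449, 0.893, 0.001, 0.001]
ft_force: [-1.8, -0.4, 6.9]
grip_width: 0.0439
grasp_force: 62.5
clock: 21.78
eef_pos: [0.4976, -0.0807, 0.1199]
tool_rot: [0.45, 0.893, 0.0, -0.001]
ft_force: [0.7, 0.7, -2.2]
grip_width: 0.0442
grasp_force: 62.0
now [497.6 -80.7 119.9] yaw 36.6 j [-0.16  0.33 -0.18  1.06  0.    0.77] F [ 0.7  0.7 -2.2] w 44.2 t 21.775
shift [-0.2  0.6 98.9] turn None tilt [-0.0004 -0.0011 -0.    ]
```

```bash
python3 -m creep '[[[0,0,30],[0,0,0]],[[0,0,35],[0,0,0]],[[0,0,17],[0,0,0]],[[0,0,9],[0,0,0]],[[0,0,5],[0,0,0]],[[0,0,1.5],[0,0,0]],[[0,0,0],[0,0,0]],[[0,0,0],[0,0,0]]]'
python3 -m creep '[[[0,0,0],[0,0,0]],[[0,0,0],[0,0,0]],[[0,0,0],[0,0,0]]]' 75
python3 -m creep '[[[0,0,-20],[0,0,0]],[[0,0,-45],[0,0,0]],[[0,0,-50],[0,0,0]],[[0,0,-50],[0,0,0]],[[0,0,-40],[0,0,0]],[[0,0,0],[0,0,0]],[[0,0,0],[0,0,0]]]'
python3 - <<'E'
from meas import *
p=wcam(); W=worldmap(p); im=p["image"]; cv2.imwrite("pics/w6.png",im)
print("square"); tray(W,im,498,-80,70); thing(W,im,498,-80,45,60)
to(515,85.9,120,77.8)
E
```

```text
clock: 22.78
eef_pos: [0.4985, -0.0809, 0.0234]
tool_rot: [0.449, 0.893, 0.0, 0.001]
ft_force: [0.3, 0.2, -1.1]
grip_width: 0.0439
grasp_force: 62.1
clock: 23.15
eef_pos: [0.4983, -0.0808, 0.0231]
tool_rot: [0.449, 0.893, 0.0, 0.0]
ft_force: [-0.5, 0.3, 0.1]
grip_width: 0.0753
grasp_force: 0.0
clock: 24.02
eef_pos: [0.4976, -0.0807, 0.2272]
tool_rot: [0.449, 0.893, -0.0, -0.0]
ft_force: [-0.7, 0.7, -0.9]
grip_width: 0.0751
grasp_force: 0.0
square
 floor (array([500.1, -79. ]), array([91.8, 91.8]), 'long deg', -8.8, 4621)
 thing (array([498.7, -80.4]), array([44.7, 45.1]), 'long deg', -53.9, 973) z med 53.4
now [497.1 -80.6 226.4] yaw 36.6 j [-0.16  0.25  0.01  1.33  0.    0.77] F [-0.   0.4 -0.5] w 75.0 t 24.075
shift [122.8 113.8 106.5] turn [-0.719, 2.423] tilt [-0.0018 -0.0018  0.    ]
```

View pics/w6.png

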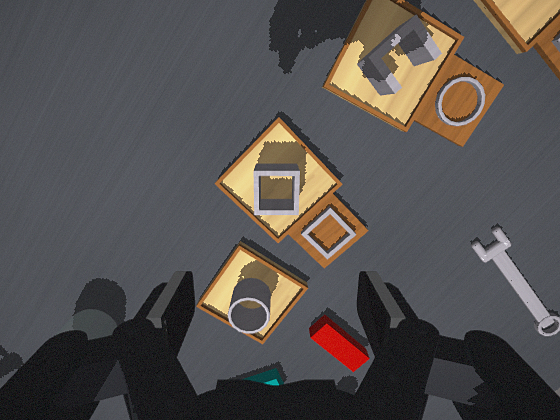

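The square stub stands in the square tray at (277,190), and the round stub waits in the spare tray at (250,305). Next is the channel.

```bash
python3 -m creep '[[[30.7,28.4,0],[0,0,0]],[[30.7,28.4,0],[0,0,0]],[[30.7,28.4,0],[0,0,0]],[[30.7,28.4,0],[0,0,0]],[[0,0,20],[0,0,-0.18]],[[0,0,30],[0,0,-0.18]],[[0,0,30],[0,0,-0.18]],[[0,0,20],[0,0,-0.179]],[[0,0,0],[0,0,0]],[[0,0,0],[0,0,0]]]' 82
python3 - <<'E'
from meas import *
p=wcam(); W=worldmap(p); im=p["image"]
thing(W,im,515,86,45,60)
to(515,86,21,77.8)
E
```

```text
clock: 25.32
eef_pos: [0.5159, 0.0855, 0.1277]
tool_rot: [0.107, 0.994, -0.0, -0.0]
ft_force: [0.4, 0.3, 0.3]
grip_width: 0.0822
grasp_force: 0.0
 thing (array([514.6,  85.8]), array([50.1, 40.8]), 'long deg', 78.3, 2106) z med 53.5
now [516.3  85.6 128.3] yaw 77.7 j [ 0.16  0.35 -0.12  1.1  -0.    0.38] F [0.5 0.1 0. ] w 81.8 t 25.375
shift [1.500e+00 1.000e-01 1.073e+02] turn [-0.002, 3.14] tilt [0.0002 0.0006 0.    ]
```

```bash
python3 -m creep '[[[1.5,0,30],[0,0,-0.008]],[[0,0,40],[0,0,0]],[[0,0,25],[0,0,0]],[[0,0,11],[0,0,0]],[[0,0,0],[0,0,0]],[[0,0,0],[0,0,0]]]'
python3 -m creep '[[[0,0,0],[0,0,0]],[[0,0,0],[0,0,0]],[[0,0,0],[0,0,0]],[[0,0,0],[0,0,0]]]' 40
python3 -m creep '[[[0,0,-20],[0,0,0]],[[0,0,-40],[0,0,0]],[[0,0,-30],[0,0,0]],[[-6.6,37.4,0],[0,0,0]],[[-6.6,37.4,0],[0,0,0]],[[-6.6,37.4,0],[0,0,0]],[[-6.6,37.4,0],[0,0,0]],[[0,0,0],[0,0,0]],[[0,0,0],[0,0,0]]]'
python3 - <<'E'
from meas import *
to(571.3,226.3,21)
E
```

```text
clock: 26.12
eef_pos: [0.5158, 0.0861, 0.0232]
tool_rot: [0.102, 0.995, 0.0, 0.001]
ft_force: [0.3, 0.5, 0.4]
grip_width: 0.0818
grasp_force: 0.0
clock: 26.62
eef_pos: [0.5154, 0.0859, 0.0229]
tool_rot: [0.102, 0.995, 0.0, 0.001]
ft_force: [0.5, -0.2, 5.8]
grip_width: 0.0492
grasp_force: 63.6
clock: 27.75
eef_pos: [0.5697, 0.2265, 0.1106]
tool_rot: [0.102, 0.995, -0.001, -0.001]
ft_force: [-0.4, -1.0, -3.1]
grip_width: 0.0488
grasp_force: 63.2
now [569.7 226.5 110.6] yaw 78.3 j [ 0.38  0.54  0.13  1.16 -0.    0.58] F [-0.4 -1.  -3.1] w 48.8 t 27.75
shift [-1.8  0.3 89.6] turn None tilt [-0.0019 -0.0023 -0.    ]
```

Bottom contact is expected at TCP z ≈ 22.9.

```bash
python3 -m creep '[[[-1.5,0,30],[0,0,0]],[[0,0,30],[0,0,0]],[[0,0,15],[0,0,0]],[[0,0,7],[0,0,0]],[[0,0,4],[0,0,0]],[[0,0,1],[0,0,0]],[[0,0,0],[0,0,0]],[[0,0,0],[0,0,0]]]'
python3 -m creep '[[[0,0,0],[0,0,0]],[[0,0,0],[0,0,0]],[[0,0,0],[0,0,0]]]' 75
python3 -m creep '[[[0,0,-20],[0,0,0]],[[0,0,-45],[0,0,0]],[[0,0,-50],[0,0,0]],[[0,0,-50],[0,0,0]],[[0,0,-40],[0,0,0]],[[0,0,0],[0,0,0]],[[0,0,0],[0,0,0]]]'
python3 - <<'E'
from meas import *
p=wcam(); W=worldmap(p); im=p["image"]; cv2.imwrite("pics/w7.png",im)
print("channel"); tray(W,im,570,226,68); thing(W,im,571,226,45,60)
print("round"); tray(W,im,518,89,68)
to(558.4,-212.5,228)
E
```

```text
clock: 28.75
eef_pos: [0.5726, 0.2269, 0.0254]
tool_rot: [0.102, 0.995, 0.0, 0.0]
ft_force: [0.6, -0.2, -3.2]
grip_width: 0.0492
grasp_force: 63.3
clock: 29.12
eef_pos: [0.5726, 0.2268, 0.0253]
tool_rot: [0.102, 0.995, 0.0, 0.0]
ft_force: [-0.7, -1.0, -0.6]
grip_width: 0.0751
grasp_force: 0.0
clock: 30.0
eef_pos: [0.572, 0.2265, 0.2293]
tool_rot: [0.102, 0.995, -0.0, -0.0]
ft_force: [0.2, 0.7, -1.0]
grip_width: 0.0752
grasp_force: 0.0
channel
 floor (array([570.9, 226.1]), array([92.1, 92.4]), 'long deg', -5.4, 4901)
 thing (array([571.9, 227.3]), array([50.1, 39.6]), 'long deg', 78.3, 987) z med 53.5
round
 floor (array([517.2,  88.7]), array([93.8, 97.4]), 'long deg', -80.4, 6909)
now [571.5 226.4 228.4] yaw 78.3 j [ 0.38  0.48  0.34  1.44 -0.    0.58] F [-0.   0.1  0.8] w 74.9 t 30.05
shift [ -76.4 -432.4    0.8] turn None tilt [-0.0013 -0.002   0.    ]
```

View pics/w7.png

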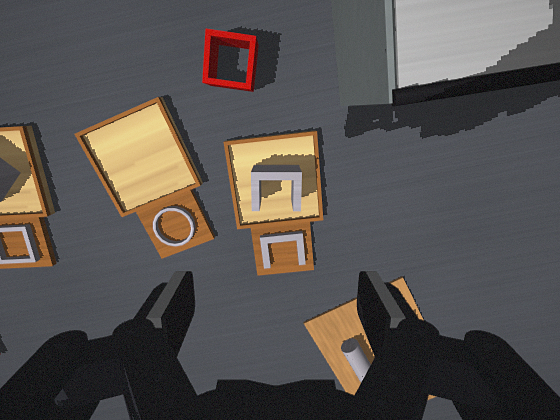

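The channel stub is in the channel tray at (276,188) and the round tray is empty at (138,157). Last is the round stub.

```bash
python3 -m creep '[[[-8.5,-48,0],[0,0,0]],[[-8.5,-48,0],[0,0,0]],[[-8.5,-48,0],[0,0,0]],[[-8.5,-48,0],[0,0,0]],[[-8.5,-48,0],[0,0,0]],[[-8.5,-48,0],[0,0,0]],[[-8.5,-48,0],[0,0,0]],[[-8.5,-48,0],[0,0,0]],[[-8.5,-48,0],[0,0,0]],[[0,0,50],[0,0,0]],[[0,0,50],[0,0,0]],[[0,0,0],[0,0,0]]]'
python3 - <<'E'
from meas import *
p=wcam(); W=worldmap(p); thing(W,p["image"],558.4,-212.5,45,60)
to(558.4,-212.5,21)
E
```

```text
clock: 31.55
eef_pos: [0.5544, -0.2103, 0.1236]
tool_rot: [0.102, 0.995, 0.002, -0.007]
ft_force: [-0.6, -0.2, 0.4]
grip_width: 0.0748
grasp_force: 0.0
 thing (array([ 557.5, -212.6]), array([46.9, 47.1]), 'long deg', -13.7, 1478) z med 53.1
now [ 556.9 -211.1  127.1] yaw 78.3 j [-0.36  0.49  0.1   1.18 -0.   -0.16] F [-0.   1.2  0.5] w 74.8 t 31.6
shift [ -2.5  -1.2 106. ] turn None tilt [ 0.0012 -0.0073  0.    ]
```

```bash
python3 -m creep '[[[0,-1,30],[0,0,0]],[[0,0,40],[0,0,0]],[[0,0,24],[0,0,0]],[[0,0,11],[0,0,0]],[[0,0,0],[0,0,0]],[[0,0,0],[0,0,0]]]'
python3 -m creep '[[[0,0,0],[0,0,0]],[[0,0,0],[0,0,0]],[[0,0,0],[0,0,0]],[[0,0,0],[0,0,0]]]' 38
python3 -m creep '[[[0,0,-20],[0,0,0]],[[0,0,-40],[0,0,0]],[[0,0,-35],[0,0,0]],[[16.8,47.8,0],[0,0,0]],[[16.8,47.8,0],[0,0,0]],[[16.8,47.8,0],[0,0,0]],[[16.8,47.8,0],[0,0,0]],[[16.8,47.8,0],[0,0,0]],[[16.8,47.8,0],[0,0,0]],[[0,0,0],[0,0,0]],[[0,0,0],[0,0,0]]]'
python3 - <<'E'
from meas import *
to(517.4,88.9,22)
E
```

```text
clock: 32.35
eef_pos: [0.5606, -0.2133, 0.0267]
tool_rot: [0.102, 0.995, -0.0, 0.002]
ft_force: [-0.4, 1.3, -0.1]
grip_width: 0.0753
grasp_force: 0.0
clock: 32.85
eef_pos: [0.5601, -0.2133, 0.0262]
tool_rot: [0.102, 0.995, -0.0, 0.001]
ft_force: [-0.3, -0.1, 5.6]
grip_width: 0.0458
grasp_force: 62.5
clock: 34.22
eef_pos: [0.5183, 0.0883, 0.1194]
tool_rot: [0.102, 0.995, -0.0, -0.0]
ft_force: [0.5, -0.2, -2.3]
grip_width: 0.0457
grasp_force: 62.2
now [518.3  88.3 119.4] yaw 78.3 j [ 0.17  0.37 -0.12  1.08 -0.    0.37] F [ 0.5 -0.2 -2.3] w 45.7 t 34.225
shift [ 0.9  0.5 97.4] turn None tilt [-0.0009 -0.0009  0.    ]
```

```bash
python3 -m creep '[[[-1,0,30],[0,0,0]],[[0,0,32],[0,0,0]],[[0,0,15],[0,0,0]],[[0,0,8],[0,0,0]],[[0,0,5],[0,0,0]],[[0,0,2],[0,0,0]],[[0,0,0],[0,0,0]],[[0,0,0],[0,0,0]]]'
python3 -m creep '[[[0,0,0],[0,0,0]],[[0,0,0],[0,0,0]],[[0,0,0],[0,0,0]]]' 75
python3 -m creep '[[[0,0,-20],[0,0,0]],[[0,0,-45],[0,0,0]],[[0,0,-50],[0,0,0]],[[0,0,-50],[0,0,0]],[[0,0,-40],[0,0,0]],[[0,0,0],[0,0,0]],[[0,0,0],[0,0,0]]]'
python3 - <<'E'
from meas import *
p=wcam(); W=worldmap(p); im=p["image"]; cv2.imwrite("pics/w8.png",im)
print("round"); tray(W,im,517,89,68); thing(W,im,517,89,45,60)
print("ch");thing(W,im,571,226,45,60); print("sq");thing(W,im,498,-80,45,60)
E
```

```text
clock: 35.22
eef_pos: [0.5201, 0.0884, 0.0284]
tool_rot: [0.102, 0.995, 0.0, 0.001]
ft_force: [-0.5, 0.2, -1.8]
grip_width: 0.0459
grasp_force: 62.1
clock: 35.6
eef_pos: [0.52, 0.0883, 0.0281]
tool_rot: [0.102, 0.995, 0.0, 0.0]
ft_force: [0.2, 1.3, 0.2]
grip_width: 0.0751
grasp_force: 0.0
clock: 36.48
eef_pos: [0.5194, 0.0882, 0.2323]
tool_rot: [0.102, 0.995, -0.0, -0.0]
ft_force: [-0.0, -0.7, -0.8]
grip_width: 0.0748
grasp_force: 0.0
round
 floor (array([517.5,  86.4]), array([91.7, 92. ]), 'long deg', -79.9, 4936)
 thing (array([517.9,  89.3]), array([46.5, 46.6]), 'long deg', -12.9, 654) z med 53.2
ch
 thing (array([572.4, 227. ]), array([51. , 40.7]), 'long deg', 78.0, 1145) z med 53.4
sq
 thing (array([498.4, -80.5]), array([45.4, 46.4]), 'long deg', -54.2, 1190) z med 53.0
```

View pics/w8.png

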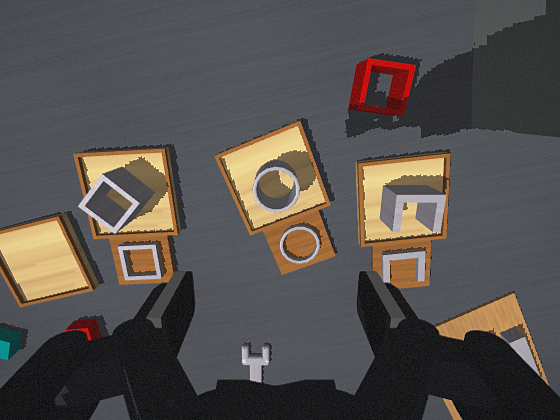

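All three stubs stand centred in their trays: square (130,195), round (275,187), channel (412,205). The spare tray at (45,260) is empty, and the arm is clear.

```bash
python3 -c "
from h import *
print(workorder.job_done())"
```

```text
the job is handed in; nothing more can be done
None
```

The job is handed in: each stub stands upright within about 3 mm of the middle of its matching tray, the offcut is on the scrap bin floor, and the spare tray is empty; the robot clock was about 36.5 s of the 115 s allowed.

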